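# Tip the V tray over so the jaw plate tumbles onto its other face

## Robot

A 7-joint arm with a two-finger parallel gripper is mounted at the origin on a cart in front of the work surface, level with it; the furniture and walls round the work are solid. World frame = base frame: x ahead of the robot, y to its left, z up, the work surface at z = 0. Lengths are in m, angles in rad, forces in N, time in s.
With the tool pointing down it reaches from about 0.4 to 0.85 m from the base axis. Payload 10.4 kg.
Tool frame: the origin (TCP) lies at the very end of the fingers, on their centre line; the grasp point (between the pads) lies 19 mm behind it (arm.tcp_to_grasp is the distance from the TCP to the grasp point, in m); z points along the fingers, y is the line along which they close (so a half turn about z gives the same grasp; the last joint's range is limited). The gripper opens to 87 mm and grips with 3 to 60 N. Pads are 19 mm wide; open, the fingers measure 117 mm over their backs; the gripper's body (75 mm by 190 mm) begins 51 mm behind the grasp point.
Start: joints at [-1.179, 0.332, -0.065, 1.46, 0.022, 1.35, -0.088], TCP at [0.252, 0.572, 0.223] pointing down, gripper open.
Joint ranges: [-2.6, 2.6], [-0.5, 2.12], [-1.47, 1.34], [0.16, 2.42], [-1.27, 4.41], [0.06, 2.06], [-2.6, 2.6]. Speed limits (rad/s): [2.22, 2.22, 2.79, 2.79, 3.14, 3.14, 3.14].

## Interface

Orientations are given as a rotation vector (axis times angle).
In Python, from workcell import arm gives the robot as it stands. The module is installed in compiled form; this text tells all that it offers. Calls block until the motion is done:
- arm.movep(position, orientation): joint-space move of the TCP to a pose.
- arm.servo_line(position, velocity=0.15, ori=None): straight line of the TCP; ori=None keeps the orientation; velocity is the mean speed in m/s.
- arm.move_joints(angles): joint-space move.
- arm.move_gripper(opening, strength=None): opening from 0.0 (shut) to 1.0 (fully open); strength is the grip in N (None keeps the last); returns when the fingers have stopped.
- arm.hold(seconds).
- arm.ik(position, orientation): joint angles nearest the present ones, or None.
- arm.grab_frame(name): name is "scene" or "top"; returns the picture (384x512x3 uint8, red, green, blue); there is no depth.
- arm.camera_params(name): a dict with "fx", "fy", "cx", "cy" (pixels), "extrinsics" (4x4, takes a point from world to camera coordinates). Camera axes: x right, y down, z forward; pixel columns grow to the right and rows downward; lengths in m; the calibration is good to about 2 mm. A picture is of the moment at which its call begins. camera_params takes no time and is no camera call.
A pose or a line that the arm cannot do raises arm.IKError and nothing moves.
- arm.finish_job(): hands the job in; it is judged then, once.
Trained networks look in the newest picture that a camera, given by its name, has taken for a name from the list of things; names that differ only in an ending like _2 or _b are one class to them, and where a whole thing is asked for, a point or a joint stands for the part that bears it (a point fixed in the world has none). Each returns a list of dicts, best first, with "score" (0 to 1); they miss things now and then, are a little off and sometimes report something else, mostly with a low value. They report only what shows in the picture. A call takes as long as a camera call. They do not tell look-alikes from the thing itself.
- arm.spot_in(camera, label): "at" ([x, y, z] in m, in world coordinates, good to about 4 mm: the middle of the surface that is visible of it).
- arm.masks_of(camera, label): "pixels" (384x512 bool, what is visible of it).
Readings, each from a call of its own:
- arm.get_time(): time.
- arm.get_qpos(): joint angles.
- arm.get_joint_velocities(): joint speeds.
- arm.get_joint_torque(): joint torques, N m.
- arm.get_tool_pos(): TCP position.
- arm.get_tool_rot(): TCP orientation.
- arm.get_force(): force on the tool from outside, world axes, zero at the start.
- arm.get_ft_torque(): the same for the moment, N m.
- arm.get_finger_gap(): opening from 0.0 (shut) to 1.0 (fully open).
- arm.get_grip_force(): force on a finger pad.
Only numpy, scipy, OpenCV 4.12 (cv2) and the standard library are available. Lean on these libraries where they do the work, as an engineer would, in place of code of your own. Each camera call takes 0.05 s, during which the arm holds its last target. There are 200 camera calls.

## Task

Take the V-shaped tipping tray by its upright dark tab and swing it up and over, to the robot's left, onto its other rest, so that the loose rubber-faced jaw plate inside tumbles onto its other face and lies rubber side up in the second leaf. Guide the tray over without flinging it or letting it crash down, do not touch the jaw plate itself, leave the spare grip face and the hex key that lie beside the cradle where they are, and let go once the tray rests.

Things in the scene. Friction and masses are not known exactly. Their poses are not given: they have to be found in the camera images.
- cradle: fixed grey painted cradle: base plate 170 x 96 x 8 mm with two hinge ears and two padded rest posts. Origin: centre of its underside, right under the hinge line. x points from the hinge towards the tab side (roughly to the robot's right), y runs along the hinge (roughly away from the robot), z up. The hinge line is 30 mm above the origin.
- tray (a joint): hinge of the V tray about the cradle's y direction, rad: 0 at the start rest, 1.082 (62 degrees) at the other rest; it grows as the tab end rises and swings over to the robot's left (cradle -x). It turns easily; gravity holds the 0.35 kg tray at either rest; it balances at 0.6 to 0.8.
- tray_hinge (a point): midpoint of the hinge line of the aluminium V tray: two troughs (leaves) 72 mm long, 44 mm wide inside, rims 13 mm high, meeting on the hinge line at 60 degrees. At joint 0 the first leaf rises towards cradle +x at 38 degrees, the second stands almost upright; at 1.082 the first overhangs 10 degrees past upright and the second slopes 20 degrees, its free end towards cradle -x.
- tray_tab (a point): grip point on the dark upright tab: a blade 10 mm thick (square to the hinge, so fingers close across the hinge direction), 30 mm wide; top 19 mm above, 42 mm clear below. At joint 0 it is 94 mm along the cradle's x and 110 mm above the hinge line, the blade leaning 14 degrees away from the hinge (top towards cradle +x). It turns rigidly with the tray: at 1.082 it leans 48 degrees the other way.
- tray_second_leaf (a point): point on the inner surface of the second leaf, 33 mm from the hinge line, mid-width: about where the jaw plate's centre comes to lie.
- jaw_plate: loose flat jaw plate 56 x 38 x 5 mm, 60 g: steel with two round dimples on one face, dark rubber on the other. Origin: centre of the rubber face; z points out of the steel face, x along the 56 mm. It starts in the first leaf, rubber side down. It tips over by itself once the first leaf overhangs about 6 degrees past upright (joint about 1.0).
- spare_face: loose bystander beside the cradle: dark grip face block 25 x 28 x 8 mm, origin at the centre of its underside.
- hex_key: loose bystander beside the cradle: black hex key 29 x 73 x 4 mm, origin near the centre of its underside.
There are look-alikes about, which are no part of the job. What is shaped like the jaw_plate but turquoise is not meant.

How it is judged:
By the outcome, as a careful person would: the job done as asked, in the order asked, and still so for the second after the job is handed in, with the robot touching nothing.
It also fails if it takes over 35 s, if anything falls off the work surface, if the arm or the gripper's body presses on something with over 40 N, if the wrist force passes 120 N, or if a joint passes its speed limit or range.

## Working session

There is one attempt and no reset: what is moved stays moved. The work goes in short steps, each a Python script; the robot and the scene stay as the last script left them, time stands still between calls to the robot, and variables do not carry over. Pictures are saved under pics/ and viewed, at most 10 in all, crops included, and the job is handed in when it is done.

```bash
mkdir -p pics; python3 - <<'E'
from workcell import arm
import cv2, numpy as np
ims=[]
for c in("scene","top"):
    im=arm.grab_frame(c); cv2.imwrite(f"pics/{c}0.png",im[:,:,::-1])
    for l in("cradle","tray","tray_tab","tray_hinge","tray_second_leaf","jaw_plate","spare_face","hex_key"):
        for d in arm.spot_in(c,l)[:3]: print(c,l,np.round(d["at"],4),round(d["score"],2))
    p=arm.camera_params(c); print(p["fx"],p["cx"],p["cy"],np.round(p["extrinsics"],4).tolist())
print(arm.get_time(),arm.tcp_to_grasp,arm.get_tool_rot())
E
```

```text
scene cradle [0.5076 0.0244 0.0185] 0.75
scene tray [ 0.5088 -0.0112  0.0894] 0.74
scene tray [ 0.5971 -0.007   0.0085] 0.21
scene tray_tab [ 0.513  -0.0107  0.0845] 0.59
scene tray_hinge [ 0.5097 -0.0124  0.0837] 0.71
scene tray_second_leaf [ 0.5045 -0.0126  0.0861] 0.83
scene tray_second_leaf [ 0.5988 -0.0072  0.0082] 0.51
scene tray_second_leaf [0.4415 0.0715 0.0022] 0.48
scene jaw_plate [0.6401 0.0676 0.0038] 0.68
scene hex_key [0.5038 0.0265 0.0205] 0.37
457.9868361946825 257.03722618189283 193.89059689319143 [[-0.5964, -0.8025, 0.0151, 0.3952], [-0.3982, 0.2795, -0.8737, 0.3017], [0.6969, -0.5271, -0.4863, 0.5696], [0.0, 0.0, 0.0, 1.0]]
top cradle [0.5142 0.0222 0.0081] 0.67
top tray [ 0.513  -0.0273  0.0951] 0.88
top tray_tab [ 0.5106 -0.0331  0.0923] 0.75
top tray_hinge [ 0.5137 -0.0295  0.0919] 0.61
top tray_second_leaf [ 0.5096 -0.0317  0.0944] 0.65
top jaw_plate [0.6452 0.0636 0.0028] 0.63
top jaw_plate [0.5193 0.0015 0.0587] 0.57
top spare_face [0.5186 0.0044 0.0568] 0.35
top hex_key [0.4449 0.0628 0.0043] 0.65
487.32557417895543 252.5321292852765 186.19141070611408 [[-0.0105, -0.9999, 0.0073, 0.0702], [-0.9973, 0.01, -0.0722, 0.5544], [0.0721, -0.0081, -0.9974, 0.9339], [0.0, 0.0, 0.0, 1.0]]
0.9 0.0187 [6.46855625e-01 3.07425511e+00 1.71771512e-04]
```

View pics/scene0.png

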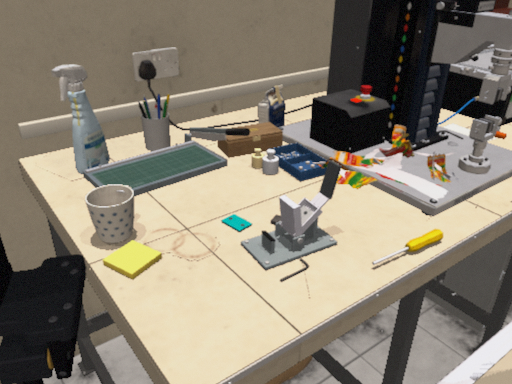

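View pics/top0.png

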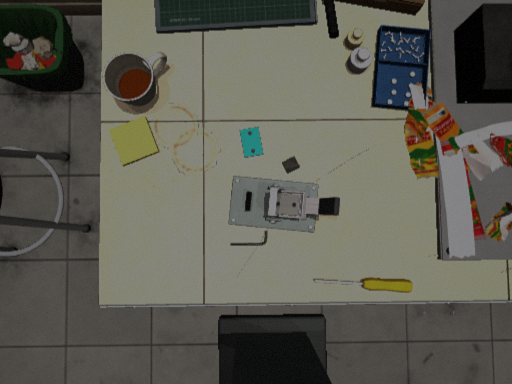

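The scene view has the cradle at about (290,240) with the dark tab rising to (330,180). In the top view the base plate corners are near (235,177), (320,184), (314,233) and (229,224), with the tab at (328,206). Next I'll enlarge both to fit the cradle pose.

```bash
python3 - <<'E'
import cv2,numpy as np
a=cv2.imread("pics/top0.png")[165:245,220:350]; b=cv2.imread("pics/scene0.png")[150:290,230:350]
a=cv2.resize(a,None,fx=6,fy=6,interpolation=cv2.INTER_CUBIC)
cv2.imwrite("pics/topc.png",a); cv2.imwrite("pics/scc.png",cv2.resize(b,None,fx=4,fy=4,interpolation=cv2.INTER_CUBIC))
E
```

```text
(no output)
```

View pics/topc.png

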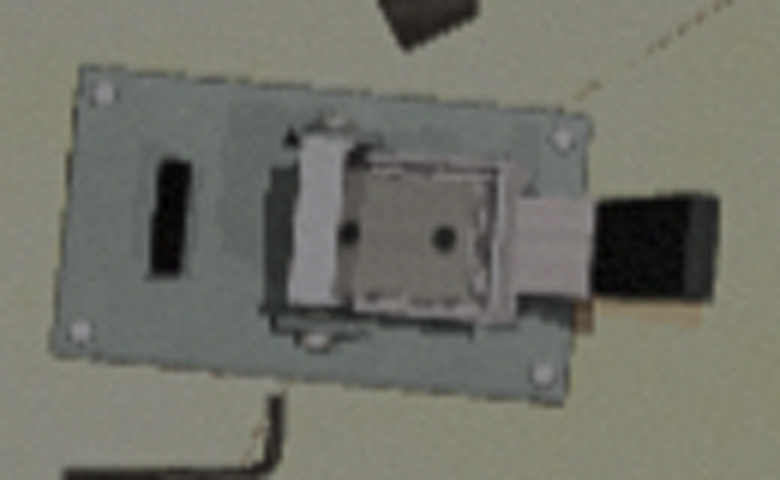

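View pics/scc.png

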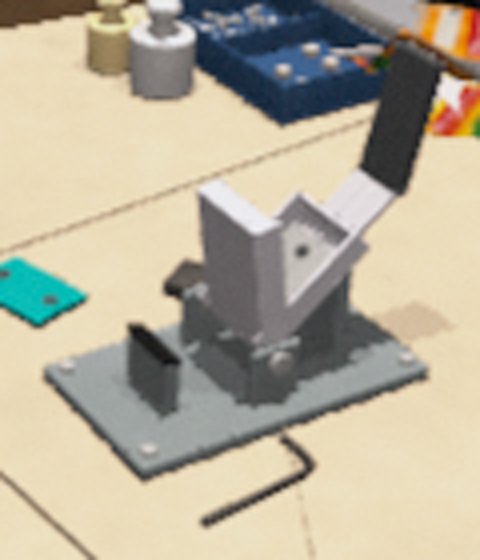

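```bash
cat > h.py <<'E'
from workcell import arm
import numpy as np
from scipy.optimize import least_squares
from scipy.spatial.transform import Rotation as R
P={c:arm.camera_params(c) for c in("top","scene")}
def proj(c,w):
    p=P[c];E=p["extrinsics"];q=np.atleast_2d(w)@E[:3,:3].T+E[:3,3]
    return np.c_[p["fx"]*q[:,0]/q[:,2]+p["cx"],p["fy"]*q[:,1]/q[:,2]+p["cy"]]
def W(f,p): return np.atleast_2d(p)@R.from_euler("z",f[2]).as_matrix().T+[f[0],f[1],0]
def fit():
    t=np.array([[83,66],[590,116],[564,404],[54,355]])/6+[220,165]
    s=np.array([[45,372],[428,372],[145,478]])/4+[230,150]
    c=np.array([[-85,48,8],[85,48,8],[85,-48,8],[-85,-48,8]])/1e3
    res=lambda f:np.r_[(proj("top",W(f,c))-t).ravel(),(proj("scene",W(f,c[[0,2,3]]))-s).ravel()]
    return least_squares(res,[.5,0,-1.6])
f=fit()
F=f.x
def tab(q,d=0):  # tab grip point in cradle frame, and blade lean
    a=np.array([94,110])/1e3; c,s=np.cos(q),np.sin(q)
    l=np.radians(14)-q
    u=np.array([np.sin(l),0,np.cos(l)]); n=np.array([np.cos(l),0,-np.sin(l)])
    return np.array([c*a[0]-s*a[1],0,.03+s*a[0]+c*a[1]])+d*u,u,n
def pose(q,tilt,flip,back=0):
    p,u,n=tab(q); yc=np.array([0,1.,0])
    z=-u*np.cos(tilt)+yc*np.sin(tilt); y=n*flip
    M=np.c_[np.cross(y,z),y,z]
    M=R.from_euler("z",F[2]).as_matrix()@M
    pos=W(F,p)[0]+M[:,2]*(arm.tcp_to_grasp-back)
    return pos,R.from_matrix(M).as_rotvec()
E
python3 - <<'E'
from h import *
print(F,np.degrees(F[2]),f.fun.round(1))
p,u,n=tab(0)
for nm,w,th in(("wide-y",.015,.005),("wide-n",.005,.015)):
    c=np.array([p+k*u+i*w*np.array([0,1,0])+j*th*n for k in(.019,-.042) for i in(1,-1) for j in(1,-1)])
    print(nm,((proj("top",W(F,c))-[220,165])*6).round().tolist(),((proj("scene",W(F,c))-[230,150])*4).round().tolist())
print(W(F,p))
for tilt in np.radians([-20,0,20,35,50,65]):
  for fl in(1,-1):
    js=[arm.ik(*pose(q,tilt,fl,.0)) for q in np.linspace(0,1.1,6)]
    js.append(arm.ik(*pose(0,tilt,fl,.1)));js.append(arm.ik(*pose(1.08,tilt,fl,.1)))
    print(round(np.degrees(tilt)),fl,[None if j is None else np.round(j,2).tolist() for j in (js[0],js[3],js[5])],[j is not None for j in js])
E
```

```text
[ 0.51935804  0.02438093 -1.67469497] -95.95295355612826 [-1.3  0.3 -0.5  0.  -0.2  0.4 -1.2  0.5 -0.1 -1.7  1.7 -1.7  0.3 -1.9]
wide-y [[718.0, 199.0], [685.0, 196.0], [710.0, 306.0], [676.0, 303.0], [632.0, 204.0], [601.0, 201.0], [624.0, 304.0], [593.0, 301.0]] [[413.0, 40.0], [397.0, 40.0], [452.0, 63.0], [437.0, 63.0], [378.0, 153.0], [363.0, 153.0], [416.0, 178.0], [401.0, 179.0]]
wide-n [[748.0, 238.0], [649.0, 228.0], [746.0, 274.0], [646.0, 264.0], [661.0, 241.0], [567.0, 231.0], [658.0, 274.0], [564.0, 264.0]] [[441.0, 48.0], [395.0, 47.0], [454.0, 56.0], [408.0, 55.0], [406.0, 161.0], [361.0, 162.0], [418.0, 169.0], [373.0, 171.0]]
[[ 0.50960913 -0.06911217  0.14      ]]
-20 1 [[-0.39, 0.55, 0.76, 1.62, -0.5, 1.55, -1.14], [-0.72, 0.54, 0.62, 1.53, 0.0, 1.6, -1.85], [-0.85, 0.78, 0.57, 1.37, 0.18, 1.8, -2.14]] [True, True, True, True, True, True, True, True]
-20 -1 [[-0.43, 0.58, 0.83, 1.62, -0.53, 1.57, 2.03], [-0.46, 0.49, 0.26, 1.51, 0.14, 1.62, 1.16], [-0.6, 0.72, 0.17, 1.35, 0.36, 1.86, 0.84]] [True, True, True, True, True, True, True, True]
0 1 [[-0.51, 0.25, 0.81, 1
[... 790 characters left out ...]
8], [0.98, -0.11, -1.42, 2.21, 0.81, 0.75, -2.55], [-1.79, 0.57, 1.17, 2.13, 0.63, 0.91, -2.49]] [True, True, True, True, False, True, True, True]
35 -1 [[-0.92, -0.46, 1.03, 2.4, 0.38, 0.39, 1.26], [-0.79, -0.09, 0.25, 2.27, 0.94, 0.88, 0.47], [-0.93, 0.27, 0.14, 2.09, 1.03, 1.25, 0.36]] [True, True, True, True, True, True, True, True]
50 1 [None, None, None] [False, False, False, False, False, False, False, False]
50 -1 [None, None, [-1.01, 0.22, 0.15, 2.29, 1.31, 1.17, 0.11]] [False, False, False, False, True, True, False, True]
65 1 [None, None, None] [False, False, False, False, False, False, False, False]
65 -1 [None, None, None] [False, False, False, False, False, False, False, False]
```

```bash
python3 - <<'E'
from h import *
import cv2
arm.movep(*pose(0,0,-1,.1)); print(arm.get_time(),arm.get_qpos().round(2) if hasattr(arm.get_qpos(),'round') else arm.get_qpos())
arm.move_gripper(.5)
p,o=pose(0,0,-1,0.0); arm.servo_line(p,.1,ori=o)
print(arm.get_time(),np.round(arm.get_tool_pos()-p,4),arm.get_force(),arm.get_finger_gap())
cv2.imwrite("pics/s1.png",cv2.resize(arm.grab_frame("scene")[120:290,200:400,::-1],None,fx=3,fy=3))
E
```

```text
3.425 [-0.7   0.19  1.06  1.78 -0.41  1.36  1.94]
5.5583 [ 0.0004 -0.0003  0.0006] [ 0.93698002 -0.6871832   1.09002664] 0.5005031990238457
```

View pics/s1.png

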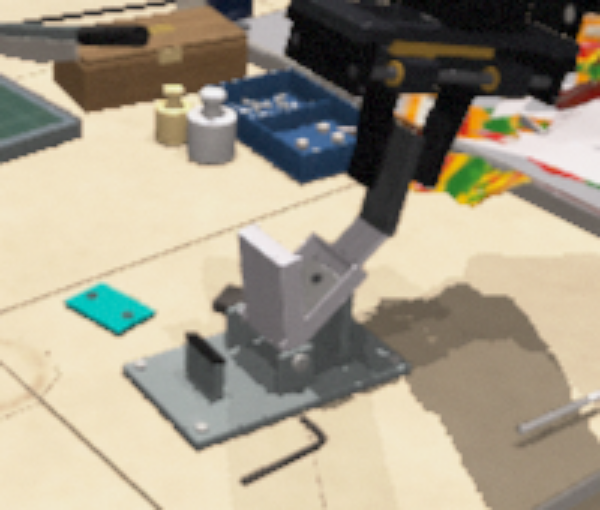

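The fingers straddle the tab at about (400,150), clear of the V. I'll grip and swing up to just short of the tipping point.

```bash
python3 - <<'E'
from h import *
arm.move_gripper(0.0,20)
print("gap",arm.get_finger_gap(),arm.get_grip_force(),arm.get_force().round(1))
for q in np.linspace(0,.9,11)[1:]:
    p,o=pose(q,0,-1); arm.servo_line(p,.05,ori=o)
    print(round(q,2),round(arm.get_time(),2),arm.get_force().round(1),round(arm.get_finger_gap(),3))
E
```

```text
gap 0.11201904231318789 20.000306493602693 [ 0.   0.7 -0.1]
0.09 6.67 [ 0.4 -0.3 -0.6] 0.117
0.18 7.05 [-0.5 -0.5 -0.3] 0.112
0.27 7.43 [ 0.5 -1.4  1. ] 0.113
0.36 7.82 [-0.5 -1.3  1.3] 0.112
0.45 8.2 [-1.  -0.5  4.2] 0.116
0.54 8.58 [-0.7  0.3  4.1] 0.111
0.63 8.97 [0.6 0.  4.5] 0.116
0.72 9.35 [0.  0.2 4.8] 0.115
0.81 9.73 [0.3 0.4 6.4] 0.117
0.9 10.12 [0.4 0.6 6.3] 0.112
```

```bash
python3 - <<'E'
from h import *
import cv2
for q in (.945,.99,1.02,1.05,1.07,1.08):
    p,o=pose(q,0,-1); arm.servo_line(p,.025,ori=o)
    print(q,round(arm.get_time(),2),arm.get_force().round(1),arm.get_ft_torque().round(2))
arm.hold(.8)
print(arm.get_force())
a=cv2.resize(arm.grab_frame("scene")[120:290,200:400,::-1],None,fx=2,fy=2);b=cv2.resize(arm.grab_frame("top")[140:310,200:400,::-1],None,fx=2,fy=2)
cv2.imwrite("pics/s2.png",np.hstack([a,b]))
E
```

```text
0.945 10.5 [1.7 1.2 5.8] [ 0.07 -0.16  0.03]
0.99 10.88 [2.1 1.4 6.5] [ 0.01 -0.24  0.08]
1.02 11.18 [1.9 0.8 5.8] [-0.09 -0.32  0.11]
1.05 11.48 [2.7 0.5 5.3] [-0.12 -0.38  0.23]
1.07 11.73 [3.2 1.  5.7] [-0.13 -0.36  0.3 ]
1.08 11.98 [ 2.7 -0.6  5.4] [-0.24 -0.42  0.37]
[ 1.73205418 -0.6867692   6.27720632]
```

View pics/s2.png

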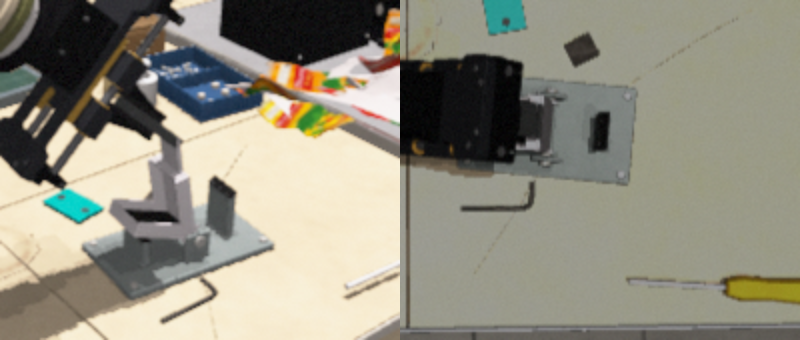

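The tray is over, and the plate's dark rubber face shows in the second leaf at (150,215). I'll press lightly to seat the tray, then release and back off along the blade.

```bash
python3 - <<'E'
from h import *
import cv2
for q in (1.087,1.094):
    p,o=pose(q,0,-1); arm.servo_line(p,.01,ori=o); print(q,arm.get_force().round(1))
p,o=pose(1.082,0,-1); arm.servo_line(p,.01,ori=o)
arm.move_gripper(.2); arm.move_gripper(.5)
print(arm.get_force().round(1))
p,o=pose(1.082,0,-1,.13); arm.servo_line(p,.1,ori=o)
arm.servo_line(p+[0,.08,.1],.15)
arm.hold(.5)
print(arm.get_time(),arm.get_force().round(1))
a=cv2.resize(arm.grab_frame("scene")[150:290,230:370,::-1],None,fx=2.8,fy=2.8);b=cv2.resize(arm.grab_frame("top")[140:280,200:340,::-1],None,fx=2.8,fy=2.8)
cv2.imwrite("pics/s3.png",np.hstack([a,b]))
E
```

```text
1.087 [ 2.8 -4.9  7.2]
1.094 [ 2.6 -7.8  8.6]
[-0.  -0.6 -0.4]
17.8667 [-0.7 -0.6  0. ]
```

View pics/s3.png

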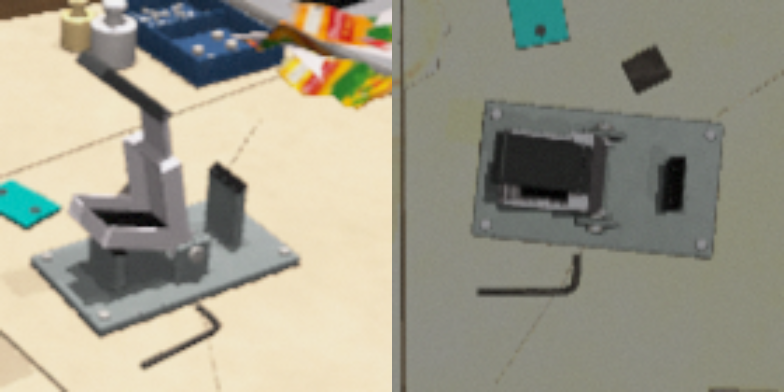

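The tray sits on its other rest with the plate rubber side up at (130,215). The spare face and hex key are where they were, and the arm is clear.

```bash
python3 -c "
from workcell import arm
print(arm.finish_job())"
```

```text
the job is handed in; nothing more can be done
None
```

I swung the tray over by its tab onto its other rest and let go; the last pictures show the jaw plate rubber side up in the second leaf and the spare face and hex key where they were, at about 18 of the 35 s; the job is handed in.

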